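# Turn a test tile end for end in its clip jig

## Task

The combed half of the test tile in the marking jig is finished. Swing the spring clip clear of it, slide the tile out from under the steel keeper, turn it end for end (same face up), and slide it back under the keeper fully home against the stop, so that the half with the hanging hole now lies at the jig's open end; then swing the clip back on so that its foot presses on the tile. Leave the other things on the table where they are.

Things in the scene. Friction and masses are not known exactly. Their poses are not given: they have to be found in the camera images.
- jig: Wooden marking jig, screwed to the table. Origin on the table top under the middle of the tile's seat; z up, y along the tile from the closed end (-y: stop, keeper) to the open end (+y). In mm of this frame: base 22 high, closed end x -38..38, y -83..-34; open end x -38..78, y 44..76; between them a bridge only x -19..19, leaving room for fingers beside the tile's middle down to the table.
- seat (a point): Middle of the seat's floor, 22 mm above the table, where the underside of the seated tile's middle belongs; axes as the jig's. Wooden stop face 65 mm from here towards -y. Four low guides, 6 mm above the floor, keep the tile straight: inner faces at x -27 and +27 mm (2 mm play each side of the tile), at y -65..-36 and y 46..66 mm. The seat is open above and at +y.
- keeper (a point): Middle of the free edge of the fixed steel keeper strip at the closed end, on its underside: 54 mm from the seat's middle towards the jig's -y, 34 mm above the table. The strip is 68 mm wide, 3 mm thick. 11 mm of a seated tile's end lies beneath it, with 3 mm of room above the tile, so the tile must slide at least 12 mm towards +y before it is lifted.
- tile: Loose flat off-white bisque test tile, 50 mm wide (x), 130 mm long (y), 9 mm thick, about 0.12 kg. Origin at the centre of its underside, z up. Its +y half is plain with a 9 mm hanging hole, its -y half has seven combed lines. At the start it lies in the jig with the hole near the stop (its +y along the jig's -y); at the end its +y must point along the jig's +y.
- tile_hole (a point): Centre of the tile's hanging hole at the upper face, 48 mm from the tile's centre towards its +y end.
- clip (a joint): Swing of the clip about its upright pivot screw, rad. 0: blade along the jig's -x, foot on the tile. Grows as the knob swings out over the tile's open end, clockwise from above; at 1.57 the blade points along the jig's +y, clear of the tile's way. Stops at -0.2 and 1.9. Starts within 0.12 of 0; stays where left (friction about 1.3 N at the knob). The foot is on the tile's top below about 0.2.
- clip_pivot (a point): Pivot screw's axis at the blade's underside, 34.5 mm above the table: at x 60, y 54 mm of the jig; screw head's top 44 mm above the table. The knob is 48 mm from this axis: in the jig's frame at x = 60 - 48 cos(q), y = 54 + 48 sin(q) mm, with q the joint clip.
- clip_blade: The clip's steel spring blade, 12 mm wide, 2 mm thick, along its -x axis; origin on the pivot axis. Below its free end a domed foot 18 mm wide, above it the knob. Free, the foot hangs 1.6 mm lower than the seated tile's top; its dome rides up over the tile's open-end edge when swung on (4 to 8 N at the knob, which also drives the tile to the stop), and then it presses down with 2 to 3 N.
- clip_knob (a point): Middle of the black fluted thumb knob that stands upright on the clip's free end, 12 mm in diameter; its grip part runs from 9 mm below to 10 mm above this point, which is about 49 mm above the table. It can be pinched from above or pushed sideways; it turns with the clip, so it turns within fingers that keep their direction.
- stylus_tool: Bystander: stub tool with a thick pale barrel and a small metal end, 113 x 25 x 17 mm, lying near the jig's open end. Origin at the centre of its underside.
- wood_rib: Bystander: flat boxwood rib, 54 x 100 x 9 mm, lying beyond the jig. Origin at the centre of its underside.
- loop_tool: Bystander: loop tool with a wooden handle, 30 x 192 x 14 mm, lying to the right of the jig. Origin at the centre of its underside.
- clay_lump_1: Bystander: small grey lump of clay, 39 x 66 x 26 mm, at the right. Origin at the centre of its underside.
- clay_lump_2: Bystander: larger grey lump of clay, 62 x 59 x 42 mm, beyond the jig at the right. Origin at the centre of its underside.
Things that resemble listed ones, but are neither listed nor needed, are in the scene too. Leave any blue or green look-alike of the tile alone.

How it is judged:
By the outcome, as a careful person would: the job done as asked, in the order asked, and still so for the second after the job is handed in, with the robot touching nothing.
It also fails if it takes over 70 s, if anything falls off the work surface, if the arm or the gripper's body presses on something with over 40 N, if the wrist force passes 120 N, or if a joint passes its speed limit or range.

## Robot

A 6-joint arm with a two-finger parallel gripper is mounted at the origin on a cart in front of the work surface, level with it; the furniture and walls round the work are solid. World frame = base frame: x ahead of the robot, y to its left, z up, the work surface at z = 0. Lengths are in mm, angles in rad, forces in N, time in s.
With the tool pointing down it reaches from about 350 to 775 mm from the base axis. Payload 7.3 kg.
Tool frame: the origin (TCP) lies midway between the tips of the shut fingers; the grasp point (between the pads) lies 19 mm behind it; z points along the fingers, y is the line along which they close (so a half turn about z gives the same grasp; the last joint's range is limited). The gripper opens to 92 mm and grips with 3 to 60 N. Pads are 19 mm wide; open, the fingers measure 130 mm over their backs; the gripper's body (75 mm by 190 mm) begins 47 mm behind the grasp point.
Start: joints at [1.126, 0.342, 1.524, -0, 1.275, -0.146], TCP at [154.531, 501.762, 226.741] pointing down, gripper open.
Joint ranges: [-2.53, 2.53], [-0.77, 2.02], [0.04, 2.7], [-1, 4.14], [0.28, 2.66], [-3.11, 3.11]. Speed limits (rad/s): [2.57, 2.57, 3.14, 3.14, 3.14, 3.14].

## Interface

Orientations are given as [roll, pitch, yaw] about the fixed x, y, z axes, in that order (R = Rz(yaw) Ry(pitch) Rx(roll)).
In Python, from plant import bot gives the robot as it stands.
- The arm moves only by the tool jog_arm, never from a script. Its arguments are lists of equal length, an entry for each row: "dp": the shift along the tool's x, y, z in m, a list of three; "twist": the turn about the tool's z in degrees. A call has 1 to 10 rows; each row shifts and turns the commanded pose from where the row before left it, along the tool's axes as they then stand; what a row does not reach is not made up. A row lasts 1/8 s, in which the tool goes at most 62.5 mm and 10.7 degrees, less where a joint would pass 70% of its speed; a pose out of reach is approached as far as the arm can. A call is refused whole if a number of a shift passes 0.0625 or a number of a turn 10.7, either way. A call with a gripper value outside its range is refused whole. "jaw" is the finger opening in m, from 0 to 0.0918, set as the call begins (left out, the last holds). The fingers move at their own pace and stop on an object; the grip force is fixed at half the most. Time passes only in rows, so rows that do not move let the fingers close. It gives the time, the measured TCP pose, the force, the opening and the grip force at its end, in the units of the state.
- bot.get_obs(): the state, without advancing time (a new reading comes with each control period).
- bot.capture(name): name is "scene" or "top" or "wrist"; returns the picture (480x640x3 uint8, blue, green, red); there is no depth.
- bot.camera_params(name): a dict with "fx", "fy", "cx", "cy" (pixels), "R" (3x3) and "t" (3): a world point X has camera coordinates R X + t. Camera axes: x right, y down, z forward; pixel columns grow to the right and rows downward; lengths in mm; the calibration is good to about 2 mm. A picture is of the moment at which its call begins: read the wrist's pose just before it. camera_params takes no time and is no camera call; for the wrist camera it gives the pose at the moment of the call.
- bot.close_job(): hands the job in; it is judged then, once.
Trained networks look in the newest picture that a camera, given by its name, has taken for a name from the list of things; names that differ only in an ending like _2 or _b are one class to them, and where a whole thing is asked for, a point or a joint stands for the part that bears it (a point fixed in the world has none). Each returns a list of dicts, best first, with "confidence" (0 to 1); they miss things now and then, are a little off and sometimes report something else, mostly with a low value. They report only what shows in the picture. A call takes as long as a camera call. They do not tell look-alikes from the thing itself.
- bot.find_in(camera, label): "bbox" ([centre column, centre row, width, height] in pixels, round what is visible of it).
- bot.masks_of(camera, label): "pixels" (480x640 bool, what is visible of it) and "bbox" ([centre column, centre row, width, height] in pixels, round what is visible of it).
The state is a dict: "time": time; "joint_positions": joint angles; "dq": joint speeds; "tau": joint torques, N m; "tool_pos": TCP position; "tcp_rot": TCP orientation; "contact_force": force on the tool from outside, world axes, zero at the start; "moment": the same for the moment, N m; "grip_width": finger opening in mm; "finger_force": force on a finger pad.
Only numpy, scipy, OpenCV 4.12 (cv2) and the standard library are available. Lean on these libraries where they do the work, as an engineer would, in place of code of your own. Each camera call takes 0.05 s, during which the arm holds its last target. There are 200 camera calls.

## Working session

There is one attempt and no reset: what is moved stays moved. The work goes in short steps, Python scripts to look and compute and a tool call to move; the robot and the scene stay as the last step left them, time stands still between calls to the robot, and variables do not carry over. Pictures are saved under pics/ and viewed, at most 10 in all, crops included, and the job is handed in when it is done.

Besides the shell and the picture viewer there is one more tool, called after "Call:" as a command line: name --pt "numbers of a row" for each row, then --argument value for the rest. jog_arm: Moves the arm, as the interface text tells. Its arguments: {"type":"object","properties":{"dp":{"type":"array"},"twist":{"type":"array"},"jaw":{"type":"number"}},"required":["dp","twist"]}

```bash
mkdir -p pics; ls; cat > h.py <<'E'
import numpy as np,cv2
from plant import bot
def ray(cam,u,v,p=None):
    p=p or bot.camera_params(cam);R=np.array(p["R"]);t=np.array(p["t"])
    d=R.T@np.array([(u-p["cx"])/p["fx"],(v-p["cy"])/p["fy"],1]);return -R.T@t,d/np.linalg.norm(d)
def atz(cam,u,v,z,p=None):
    c,d=ray(cam,u,v,p);return c+d*(z-c[2])/d[2]
def tri(rays):
    A=sum(np.eye(3)-np.outer(d,d) for c,d in rays);b=sum((np.eye(3)-np.outer(d,d))@c for c,d in rays)
    return np.linalg.solve(A,b)
def proj(cam,X,p=None):
    p=p or bot.camera_params(cam);x=np.array(p["R"])@X+np.array(p["t"]);return p["fx"]*x[0]/x[2]+p["cx"],p["fy"]*x[1]/x[2]+p["cy"]
E
python3 - <<'E'
from h import *
print(bot.get_obs())
ims=[]
for c in("scene","top"):
    im=bot.capture(c);cv2.imwrite(f"pics/{c}0.png",im)
    print(c,np.round(ray(c,320,240),2).tolist(),bot.camera_params(c)["fx"])
    for l in("jig","tile","tile_hole","clip_knob","clip_pivot","keeper"):
        for r in bot.find_in(c,l)[:3]: print(c,l,np.round(r["bbox"],1).tolist(),round(r["confidence"],2))
E
```

```text
pics
{'time': 0.0, 'joint_positions': array([ 1.12596991e+00,  3.42704842e-01,  1.52502528e+00, -3.02424319e-05,
        1.27537449e+00, -1.45972755e-01]), 'dq': array([-0.00136315,  0.00011942, -0.00018364, -0.00063401,  0.0005216 ,
       -0.00097257]), 'tau': array([ 1.51822187e-04, -4.31249142e+01, -2.44210660e+01,  7.17918598e-02,
        5.61480399e-02, -1.14766399e-04]), 'tool_pos': array([154.37075749, 501.36747556, 226.05135053]), 'tcp_rot': array([-3.14009256e+00, -1.91310960e-04,  2.84274768e+00]), 'contact_force': array([ 0.88487093,  0.06533849, -0.28368403]), 'moment': array([0.01163178, 0.03519207, 0.08204711]), 'finger_force': 0.0, 'grip_width': 91.83470932533146}
scene [[-257.1, -947.96, 1154.76], [0.52, 0.55, -0.65]] 521.0289847847431
scene jig [316.0, 274.3, 54.7, 46.8] 0.61
scene tile [203.9, 211.2, 38.3, 12.5] 0.94
scene tile [315.1, 273.5, 37.1, 24.3] 0.89
scene tile [268.0, 199.2, 13.8, 16.1] 0.67
scene tile_hole [315.3, 275.0, 40.8, 21.6] 0.67
scene tile_hole [201.3, 211.6, 38.7, 14.8] 0.57
scene tile_hole [268.1, 199.8, 14.1, 15.5] 0.47
scene clip_knob [305.9, 258.2, 11.5, 7.1] 0.57
scene clip_knob [345.6, 247.9, 30.0, 22.7] 0.51
scene clip_pivot [315.9, 273.8, 53.9, 42.4] 0.83
scene clip_pivot [302.4, 257.4, 15.6, 12.6] 0.61
scene keeper [316.1, 276.2, 58.6, 46.4] 0.66
top [[366.1, -23.11, 1303.26], [0.15, -0.0, -0.99]] 521.8119587335987
top jig [358.4, 257.2, 73.6, 48.4] 0.85
top tile [354.5, 257.6, 52.7, 33.0] 0.79
top tile [193.2, 190.9, 31.3, 53.6] 0.75
top tile [150.7, 288.8, 57.4, 51.5] 0.58
top tile_hole [353.9, 258.1, 43.8, 35.9] 0.97
top tile_hole [150.2, 291.4, 61.7, 46.8] 0.9
top tile_hole [192.8, 192.3, 31.2, 50.7] 0.75
top clip_knob [332.1, 253.4, 6.5, 17.1] 0.61
top clip_knob [357.8, 257.8, 72.5, 47.4] 0.37
top clip_pivot [355.1, 256.1, 75.0, 49.8] 0.92
top keeper [354.2, 257.0, 72.5, 47.3] 0.64
```

```bash
python3 - <<'E'
from h import *
a=cv2.imread("pics/scene0.png")[200:320,255:415];b=cv2.imread("pics/top0.png")[190:310,280:440]
cv2.imwrite("pics/c0.png",np.vstack([cv2.resize(x,None,fx=2.5*2/2,fy=2.5,interpolation=2) if 0 else cv2.resize(x,(400,300),interpolation=2) for x in(a,b)]))
print(tri([ray("scene",315.1,273.5),ray("top",354.5,257.6)]),atz("top",354.5,257.6,31), atz("top",332,253,45))
E
```

```text
[ 523.59457525 -111.64727564   27.2822719 ] [ 522.70860084 -111.09039744   31.        ] [531.33551552 -55.29118029  45.        ]
```

View pics/c0.png

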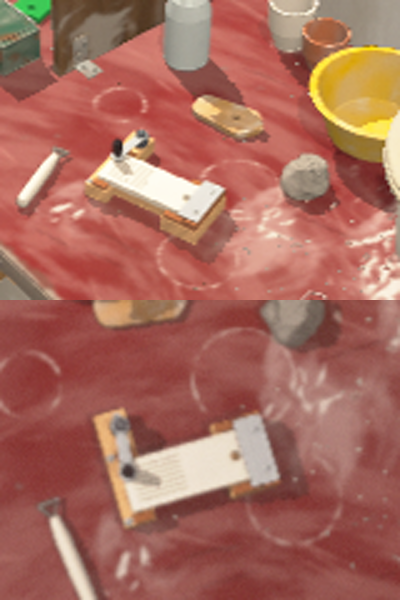

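View pics/top0.png

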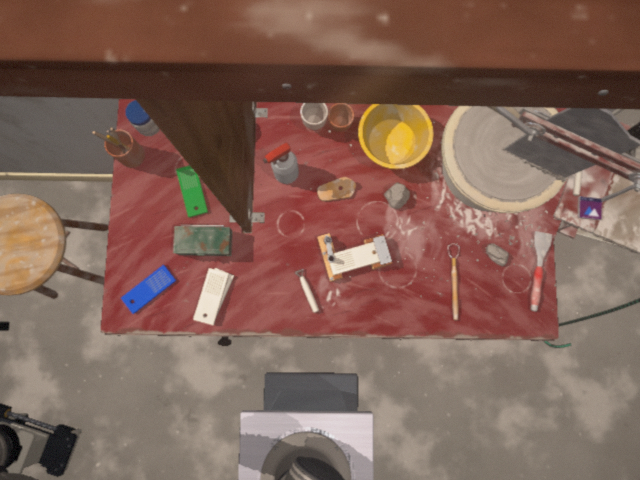

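The pictures show the jig with its open end to the left (world +y). The keeper is at about (383,250) px, the knob at (331,257) and the pivot at (328,240) in the top view. A white look-alike tile lies at (213,296) and will be left alone. I'll go above the jig next.

Call:
jog_arm --pt "-0.0344 -0.031 -0.003" --pt "-0.0344 -0.031 -0.003" --pt "-0.0344 -0.031 -0.003" --pt "-0.0344 -0.031 -0.003" --pt "-0.0344 -0.031 -0.003" --pt "-0.0344 -0.031 -0.003" --pt "-0.0344 -0.031 -0.003" --pt "-0.0344 -0.031 -0.003" --pt "-0.0344 -0.031 -0.003" --pt "-0.0344 -0.031 -0.003" --twist '[0, 0, 0, 0, 0, 0, 0, 0, 0, 0]'

```text
time: 1.95
tool_pos: [392.7, 102.8, 257.1]
tcp_rot: [3.141, 0.001, 2.843]
contact_force: [0.8, 1.4, 0.0]
grip_width: 91.7
finger_force: 0.0
```

Call:
jog_arm --pt "-0.0344 -0.031 0" --pt "-0.0344 -0.031 0" --pt "-0.0344 -0.031 0" --pt "-0.0344 -0.031 0" --pt "-0.0344 -0.031 0" --pt "0 0 0" --pt "0 0 0" --pt "0 0 0" --pt "0 0 0" --pt "0 0 0" --twist '[0, 0, 0, 0, 10, 10, 10, 10, 10, 10]'

```text
time: 3.2
tool_pos: [510.8, -94.5, 256.7]
tcp_rot: [-3.142, -0.0, 1.79]
contact_force: [0.7, 0.5, -0.3]
grip_width: 91.9
finger_force: 0.0
```

Call:
jog_arm --pt "0 0 0" --pt "0 0 0" --pt "0 0 0" --pt "0 0 0" --pt "0 0 0" --pt "0 0 0" --pt "0 0 0" --pt "0 0 0" --pt "0 0 0" --pt "0 0 0" --twist '[10, 10, 10, 10, 10, 10, 10, 10, 9, 0]'

```text
time: 4.45
tool_pos: [510.8, -94.5, 256.7]
tcp_rot: [-3.142, -0.0, 0.244]
contact_force: [0.2, -0.7, -0.1]
grip_width: 91.7
finger_force: 0.0
```

```bash
python3 - <<'E'
from h import *
o=bot.get_obs();print(o["tool_pos"],o["tcp_rot"],o["joint_positions"])
p=bot.camera_params("wrist");print(np.round(ray("wrist",320,240,p),2).tolist(),p["fx"])
im=bot.capture("wrist");cv2.imwrite("pics/w1.png",im);import pickle;pickle.dump(p,open("w1.pkl","wb"))
for l in("tile","clip_knob","clip_pivot","keeper"):
    for r in bot.find_in("wrist",l)[:2]: print(l,np.round(r["bbox"],1).tolist(),round(r["confidence"],2))
E
```

```text
[510.7782792  -94.53569021 256.74215531] [-3.14154211e+00 -1.08935008e-04  2.43613258e-01] [-3.30686903e-01  3.09530376e-01  1.48682617e+00  1.04259578e-04
  1.34517211e+00  9.96472842e-01]
[[591.61, -74.42, 415.19], [-0.29, -0.09, -0.95]] 356.1262672044623
tile [328.9, 202.7, 107.5, 52.4] 0.56
clip_knob [276.3, 179.3, 11.2, 45.7] 0.85
clip_pivot [334.3, 181.7, 155.0, 104.8] 0.59
keeper [336.1, 182.8, 156.4, 109.5] 0.9
```

View pics/w1.png

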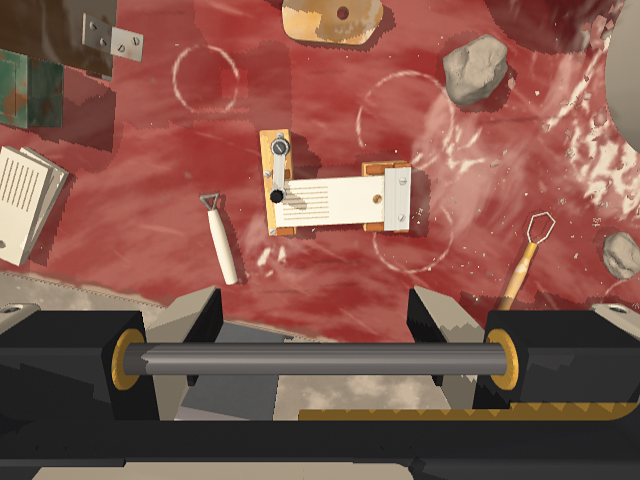

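```bash
python3 - <<'E'
from h import *
im=cv2.imread("pics/w1.png")[120:245,250:425]
cv2.imwrite("pics/w1c.png",cv2.resize(im,None,fx=4.5,fy=4.5,interpolation=2))
E
```

```text
(no output)
```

View pics/w1c.png

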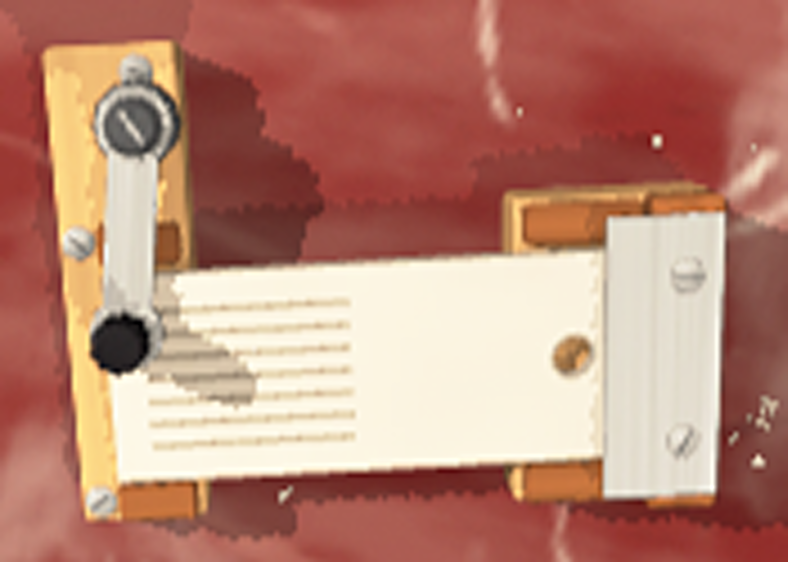

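The close wrist view shows the knob at (276.5,196), the pivot head at (279.5,148), the hole at (377,199) and the keeper edge at x of about 385. I'll fit the jig pose to these.

```bash
cat >> h.py <<'E'
from scipy.optimize import least_squares
def jfit(obs,x0=(522,-111,14,0),fz=True):
    "obs: list of (cam,p,jigpt,(u,v)); fit x,y,deg,z"
    def J(s,q):
        t=np.radians(s[2]);c,n=np.cos(t),np.sin(t)
        return np.array([s[0]+c*q[0]-n*q[1],s[1]+n*q[0]+c*q[1],q[2]+(s[3] if fz else 0)])
    f=lambda s:np.concatenate([np.array(proj(c,J(s,q),p))-uv for c,p,q,uv in obs])
    r=least_squares(f,x0);return r.x,r.fun.reshape(-1,2),J
E
python3 - <<'E'
from h import *
import pickle
p=pickle.load(open("w1.pkl","rb"))
k=lambda u,v:np.array([u/4.5+250,v/4.5+120])
C=[((60,54,44),(132,125)),((0,-48,31),(573,354)),((34,-54,37),(608,214)),((-34,-54,37),(605,497)),((-25,65,31),(118,483)),((-25,-54,31),(604,459)),((25,-54,31),(604,252))]
obs=[("wrist",p,q,k(*u)) for q,u in C]
for fz in(0,1):
    s,r,J=jfit(obs,fz=fz);print(np.round(s,2),np.round(r,1).tolist())
s,r,J=jfit(obs,fz=0)
kn=atz("wrist",*k(119,343),59,p);d=kn[:2]-J(s,(60,54,0))[:2];t=np.degrees(np.arctan2(d[1],d[0]))-s[2]
print("knob",kn,np.hypot(*d),"q deg",180-t%360)
# check in top / scene views
for c,u,kb in(("scene",(315.1,273.5),(118,152)),("top",(354.5,257.6),(128,168))):
    print(c,proj(c,J(s,(0,5,31))),u, proj(c,kn))
E
```

```text
[ 523.11 -113.43   16.99    0.  ] [[-0.1, 0.4], [0.8, 0.6], [-0.1, 0.4], [0.0, 0.1], [0.5, -0.7], [-0.7, -0.8], [-0.4, -0.1]]
[ 523.35 -113.17   17.      1.83] [[-0.5, 0.2], [1.0, 0.7], [0.0, 0.2], [0.2, 0.2], [0.2, -0.5], [-0.6, -0.6], [-0.2, -0.2]]
knob [519.28740485 -52.73690701  59.        ] 46.204161361717176 q deg 6.411412616890061
scene (np.float64(313.8373601981058), np.float64(272.4337344760772)) (315.1, 273.5) (np.float64(301.4384440586864), np.float64(256.68092767325925))
top (np.float64(353.5042284829199), np.float64(258.01393883150297)) (354.5, 257.6) (np.float64(331.03100880545367), np.float64(257.20104857234867))
```

Call:
jog_arm --pt "0.0175 -0.0384 0.03" --pt "0 0 0.03" --pt "0 0 0.03" --pt "0 0 0.03" --pt "0 0 0.03" --pt "0 0 0" --pt "0 0 0" --twist '[3, 0, 0, 0, 0, 0, 0]'

```text
time: 5.58
tool_pos: [519.3, -53.2, 107.8]
tcp_rot: [3.141, -0.001, 0.19]
contact_force: [-0.3, -0.1, 0.2]
grip_width: 91.7
finger_force: 0.0
```

```bash
python3 - <<'E'
from h import *
import pickle
o=bot.get_obs();print(o["tool_pos"],o["tcp_rot"])
p=bot.camera_params("wrist");im=bot.capture("wrist");cv2.imwrite("pics/w2.png",im);pickle.dump(p,open("w2.pkl","wb"))
for X in((519.3,-52.7,59),(564.8,-44.2,44)): print("pred",proj("wrist",np.array(X),p))
for l in("clip_knob","clip_pivot","keeper","tile"):
    for r in bot.find_in("wrist",l)[:2]: print(l,np.round(r["bbox"],1).tolist(),round(r["confidence"],2))
E
```

```text
[519.28466614 -53.21526159 107.76372687] [ 3.14101494e+00 -1.44087415e-03  1.90392732e-01]
pred (np.float64(313.7383172843009), np.float64(268.3616623544357))
pred (np.float64(314.1975105864229), np.float64(190.62571349864814))
clip_knob [310.1, 239.9, 18.0, 80.9] 0.9
clip_pivot [399.6, 235.9, 245.5, 160.5] 0.64
keeper [402.6, 236.3, 245.9, 162.2] 0.85
keeper [311.9, 239.2, 24.8, 78.9] 0.54
tile [392.9, 261.3, 170.6, 83.4] 0.92
```

View pics/w2.png

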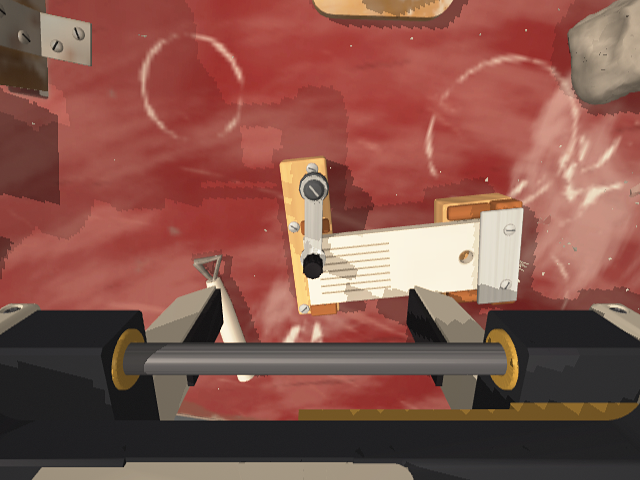

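The knob top is now at (313.5,262) and the pivot head at (314,187). I'll triangulate these with the first wrist view.

```bash
python3 - <<'E'
from h import *
import pickle
p1=pickle.load(open("w1.pkl","rb"));p2=pickle.load(open("w2.pkl","rb"))
k=lambda u,v:np.array([u/4.5+250,v/4.5+120])
for n,a,b in(("knob",(119,343),(313.5,261)),("pivot",(132,125),(314,187)),("hole",(573,354),(466,257)),("kee+",(608,214),(481,213)),("kee-",(605,497),(478,304))):
    print(n,np.round(tri([ray("",*k(*a),p1),ray("",*b,p2)]),1))
C=[((60,54,44),(132,125),(314,187)),((0,-48,31),(573,354),(466,257)),((34,-54,37),(608,214),(481,213)),((-34,-54,37),(605,497),(478,304))]
obs=[("",p1,q,k(*u)) for q,u,v in C]+[("",p2,q,v) for q,u,v in C]
for fz in(0,1):
    s,r,J=jfit(obs,fz=fz);print(np.round(s,2),np.round(r,1).tolist())
    print("pivot",J(s,(60,54,44)),"knob at z59",atz("",313.5,261,59+s[3],p2))
E
```

```text
knob [515.7 -52.3  38.2]
pivot [564.7 -43.7  31.8]
hole [ 537.4 -158.    31.5]
kee+ [ 571.  -154.7   38.2]
kee- [ 506.3 -174.8   37.2]
[ 523.56 -112.65   16.18    0.  ] [[-0.0, -1.1], [0.3, 0.7], [-0.3, 0.5], [-1.0, 0.2], [0.4, 1.5], [0.7, 0.2], [0.6, -1.8], [-1.2, -0.1]]
pivot [566.13900499 -44.0741774   44.        ] knob at z59 [524.09723068 -51.62528793  59.        ]
[ 5.2359e+02 -1.1261e+02  1.6180e+01  1.3000e-01] [[-0.1, -1.1], [0.3, 0.7], [-0.3, 0.4], [-1.0, 0.2], [0.3, 1.5], [0.8, 0.3], [0.7, -1.8], [-1.2, -0.1]]
pivot [566.1639948  -44.03318628  44.13440541] knob at z59 [524.14698333 -51.61607013  59.13440541]
```

Call:
jog_arm --pt "0.001 -0.001 0.02" --pt "0 0 0.02" --pt "0 0 0.015" --pt "0 0 0.008" --pt "0 0 0" --twist '[0, 0, 0, 0, 0]'

```text
time: 6.45
tool_pos: [519.3, -51.8, 43.5]
tcp_rot: [-3.141, 0.001, 0.19]
contact_force: [-0.4, 0.4, -0.4]
grip_width: 92.0
finger_force: 0.0
```

Call:
jog_arm --pt "0 0 0" --pt "0 0 0" --pt "0 0 0" --pt "0 0 0" --pt "0 0 0" --pt "0 0 0" --twist '[0, 0, 0, 0, 0, 0]' --jaw 0.015

```text
time: 7.2
tool_pos: [519.3, -51.9, 43.7]
tcp_rot: [-3.142, -0.0, 0.19]
contact_force: [0.7, 0.2, 0.4]
grip_width: 36.1
finger_force: 0.0
```

Call:
jog_arm --pt "0 0 0" --pt "0 0 0" --pt "0 0 0" --pt "0 0 0" --pt "0 0 0" --twist '[0, 0, 0, 0, 0]'

```text
time: 7.82
tool_pos: [519.4, -51.9, 43.7]
tcp_rot: [-3.141, -0.0, 0.19]
contact_force: [-0.1, 0.5, -0.4]
grip_width: 14.9
finger_force: 0.0
```

Call:
jog_arm --pt "0.0007 -0.0082 0" --pt "0.0007 -0.0082 0" --pt "0.0007 -0.0082 0" --pt "0.0007 -0.0082 0" --pt "0.0007 -0.0082 0" --pt "0.0007 -0.0082 0" --pt "0.0007 -0.0082 0" --pt "0.0007 -0.0082 0" --pt "0.0007 -0.0082 0" --pt "0 0 0" --twist '[10, 10, 10, 10, 10, 10, 10, 10, 10, 0]'

```text
time: 9.07
tool_pos: [556.9, 3.6, 43.6]
tcp_rot: [-3.141, 0.0, -1.379]
contact_force: [-0.4, 0.5, 0.3]
grip_width: 14.9
finger_force: 0.0
```

Call:
jog_arm --pt "0 0 0" --pt "0 0 0" --pt "0 0 0" --pt "0 0 -0.02" --pt "0 0 -0.06" --pt "0 0 -0.06" --pt "0 0 0" --pt "0 0 0" --pt "0 0 0" --twist '[0, 0, 0, 0, 0, 0, 0, 0, 0]' --jaw 0.09

```text
time: 10.2
tool_pos: [555.8, 3.6, 182.1]
tcp_rot: [3.139, 0.001, -1.381]
contact_force: [0.3, -0.0, -0.3]
grip_width: 90.0
finger_force: 0.0
```

```bash
python3 - <<'E'
from h import *
import pickle
o=bot.get_obs();print(o["tool_pos"],o["tcp_rot"],o["joint_positions"])
p=bot.camera_params("wrist");im=bot.capture("wrist");cv2.imwrite("pics/w3.png",im);pickle.dump(p,open("w3.pkl","wb"))
s=(523.6,-112.6,16.5)
t=np.radians(s[2])
for q in((60,54,44),(60,102,59),(0,-48,31),(0,0,31)):
  X=np.array([s[0]+np.cos(t)*q[0]-np.sin(t)*q[1],s[1]+np.sin(t)*q[0]+np.cos(t)*q[1],q[2]]);print(q,np.round(proj("",X,p),1))
E
```

```text
[555.76892068   3.57439312 182.07429773] [ 3.13857417e+00  1.12375025e-03 -1.38073985e+00] [-1.31534418e-01  4.38038857e-01  1.50433385e+00  1.20121230e-04
  1.20243888e+00  2.81995663e+00]
(60, 54, 44) [313.1 172.6]
(60, 102, 59) [318.8 233.5]
(0, -48, 31) [378.1  28.4]
(0, 0, 31) [380.6  95.8]
```

View pics/w3.png

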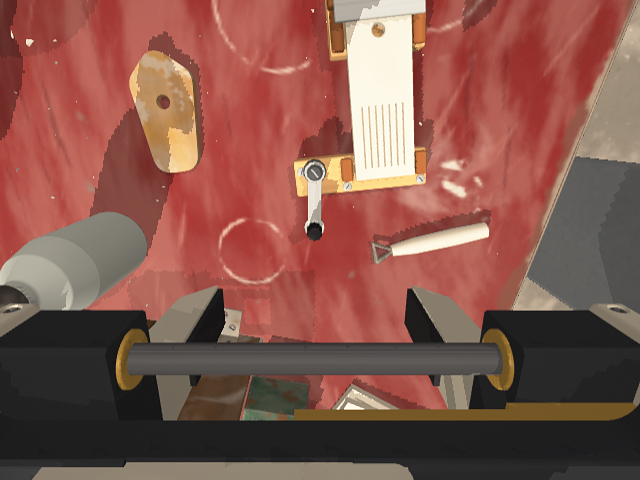

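The clip is swung clear: the knob is at (314,231) and the pivot at (315,171), so q is about 1.6. The hole is at (378,30) and the fit agrees. Next I'll go over the tile's middle.

Call:
jog_arm --pt "0.036 0.0179 0" --pt "0.036 0.0179 0.01" --pt "0.036 0.0178 0.02" --pt "0 0 0.03" --pt "0 0 0.03" --pt "0 0 0" --pt "0 0 0" --twist '[0, 0, 0, -5.6, 0, 0, 0]'

```text
time: 11.12
tool_pos: [524.8, -112.7, 94.1]
tcp_rot: [-3.141, -0.0, -1.283]
contact_force: [-0.3, -0.1, 0.6]
grip_width: 90.2
finger_force: 0.0
```

```bash
python3 - <<'E'
from h import *
import pickle
o=bot.get_obs();print(o["tool_pos"],o["tcp_rot"],o["joint_positions"][5])
p=bot.camera_params("wrist");im=bot.capture("wrist");pickle.dump(p,open("w4.pkl","wb"))
cv2.imwrite("pics/w4.png",im)
m=bot.masks_of("wrist","tile")
for r in m[:2]: print(np.round(r["bbox"],1).tolist(),r["confidence"])
s=(523.6,-112.6,16.5)
t=np.radians(s[2])
for q in((0,-48,31),(34,-54,37),(-34,-54,37),(25,0,31),(-25,0,31),(60,54,44)):
  X=np.array([s[0]+np.cos(t)*q[0]-np.sin(t)*q[1],s[1]+np.sin(t)*q[0]+np.cos(t)*q[1],q[2]]);print(q,np.round(proj("",X,p),1))
E
```

```text
[ 524.84475094 -112.74895151   94.14318997] [-3.14129740e+00 -1.60806733e-04 -1.28302801e+00] 2.4993502037640636
[317.6, 261.5, 80.8, 162.4] 0.92
(0, -48, 31) [316.4 188.7]
(34, -54, 37) [260.  180.3]
(-34, -54, 37) [372.9 180.4]
(25, 0, 31) [278.7 260.7]
(-25, 0, 31) [353.9 260.8]
(60, 54, 44) [227.5 342.2]
```

View pics/w4.png

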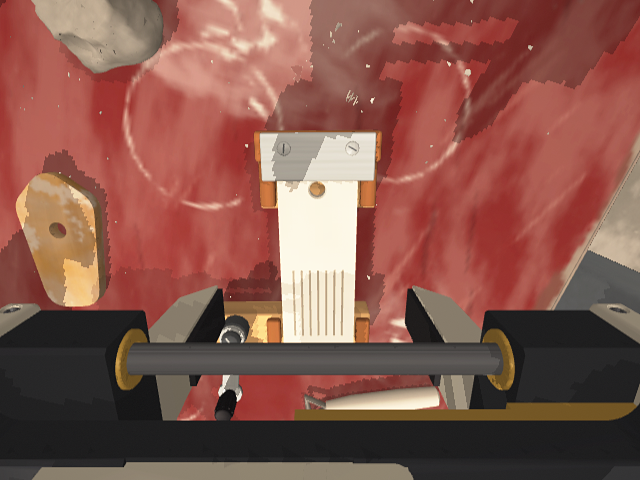

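Here the keeper edge runs from (259.5,182) to (377.5,181) and the hole is at (317.5,190). The fingers straddle the tile. One combined fit should settle the pose.

```bash
python3 - <<'E'
from h import *
import pickle
P={i:pickle.load(open(f"w{i}.pkl","rb")) for i in(1,2,3,4)}
k=lambda u,v:np.array([u/4.5+250,v/4.5+120])
pv,ho,ka,kb=(60,54,44),(0,-48,31),(34,-54,37),(-34,-54,37)
C=[(1,pv,k(132,125)),(1,ka,k(608,214)),(1,kb,k(605,497)),(2,pv,(314,187)),(2,ka,(481,213)),(2,kb,(478,304)),(3,pv,(315,171)),(4,ka,(259.5,182)),(4,kb,(377.5,181))]
obs=[("",P[i],q,u) for i,q,u in C]
s,r,J=jfit(obs,fz=1);print(np.round(s,2),np.round(r,1).tolist())
s,r,J=jfit(obs[-3:],fz=0);print(np.round(s,2),np.round(r,1).tolist())
# tile in jig frame: hole and edges
t=np.radians(s[2])
for u in((317.5,190),(278,200),(357,200),(283,342),(355.5,342)):
    X=atz("",*u,31,P[4])[:2]-s[:2];print(u,np.round([X@[np.cos(t),np.sin(t)],X@[-np.sin(t),np.cos(t)]],1))
E
```

```text
[ 523.13 -112.67   16.21    0.97] [[-0.2, -0.6], [-0.2, 1.0], [-0.9, 0.8], [0.2, 2.5], [1.0, -0.9], [-0.8, 1.0], [-1.7, 1.4], [1.5, -1.6], [-3.1, 0.0]]
[ 522.26 -112.74   16.49    0.  ] [[-0.3, 1.7], [2.7, -1.3], [-2.4, -0.2]]
(317.5, 190) [  0.6 -47.4]
(278, 200) [ 25.5 -41.1]
(357, 200) [-24.2 -41.1]
(283, 342) [25.1 62.1]
(355.5, 342) [-27.   62.1]
```

Call:
jog_arm --pt "0 0.002 0.02" --pt "0 0 0.02" --pt "0 0 0.02" --pt "0 0 0.015" --pt "0 0 0.01" --pt "0 0 0" --twist '[0, 0, 0, 0, 0, 0]'

```text
time: 11.98
tool_pos: [522.4, -113.2, 8.4]
tcp_rot: [3.141, 0.0, -1.283]
contact_force: [0.1, -0.1, -0.5]
grip_width: 90.0
finger_force: 0.0
```

Call:
jog_arm --pt "0 0 0" --pt "0 0 0" --pt "0 0 0" --pt "0 0 0" --pt "0 0 0" --pt "0 0 0" --twist '[0, 0, 0, 0, 0, 0]' --jaw 0.04

```text
time: 12.72
tool_pos: [522.6, -113.3, 8.8]
tcp_rot: [-3.141, -0.0, -1.283]
contact_force: [-1.1, -1.2, 0.7]
grip_width: 49.3
finger_force: 30.0
```

Call:
jog_arm --pt "0 0 -0.001" --pt "-0.006 0 0" --pt "-0.006 0 0" --pt "-0.006 0 0" --pt "0 0 0" --pt "0 0 0" --twist '[0, 0, 0, 0, 0, 0]'

```text
time: 13.48
tool_pos: [517.6, -96.0, 9.7]
tcp_rot: [-3.141, -0.0, -1.283]
contact_force: [0.2, -0.9, -1.6]
grip_width: 49.5
finger_force: 30.0
```

Call:
jog_arm --pt "0 0 -0.01" --pt "0 0 -0.015" --pt "0 0 -0.02" --pt "0 0 -0.02" --pt "0 0 -0.01" --pt "0 0 0" --twist '[0, 0, 0, 0, 0, 0]'

```text
time: 14.22
tool_pos: [517.9, -96.2, 85.7]
tcp_rot: [-3.14, -0.001, -1.283]
contact_force: [-0.0, 0.8, -1.2]
grip_width: 49.4
finger_force: 30.0
```

```bash
python3 - <<'E'
from h import *
import pickle
o=bot.get_obs();print(o["tool_pos"],o["tcp_rot"])
p=bot.camera_params("wrist");im=bot.capture("wrist");pickle.dump(p,open("w5.pkl","wb"))
cv2.imwrite("pics/w5.png",im)
E
```

```text
[517.9105395  -96.20176221  85.72356927] [-3.13985479e+00 -1.12933974e-03 -1.28322402e+00]
```

View pics/w5.png

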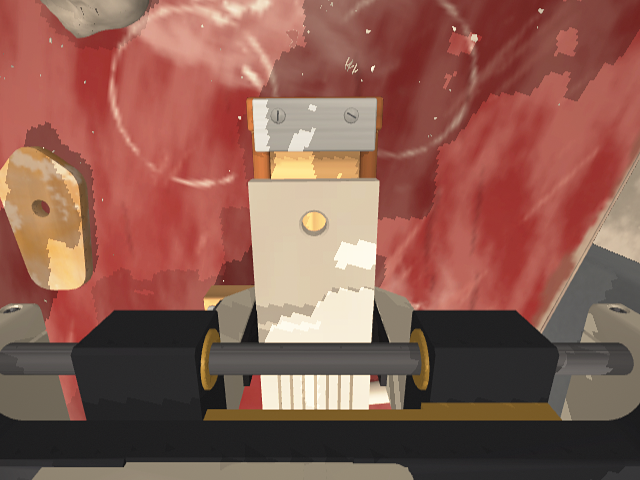

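The tile is held level, with the hole at (314.5,222) and its end edge from (249,180) to (379,180). I'll measure where it sits in the tool frame.

```bash
python3 - <<'E'
from h import *
import pickle
p=pickle.load(open("w5.pkl","rb"));T=np.array([517.9,-96.2]);y=-1.283
ex=np.array([np.cos(y),np.sin(y)]);ey=np.array([np.sin(y),-np.cos(y)])
for n,u,z in(("hole",(314.5,221),107.9),("e1",(249,180.5),107.9),("e2",(379,179.5),107.9),("k+",(252.5,149.5),37),("k-",(376.5,151.5),37)):
    d=atz("",*u,z,p)[:2]-T;print(n,np.round([d@ex,d@ey],1))
E
```

```text
hole [48.6  0.2]
e1 [ 64.5 -24.8]
e2 [64.9 24.7]
k+ [ 72.  -35.1]
k- [71.  34.9]
```

Call:
jog_arm --pt "0 0 0" --pt "0 0 0" --pt "0 0 0" --pt "0 0 0" --pt "0 0 0" --pt "0 0 0" --pt "0 0 0" --pt "0 0 0" --pt "0 0 0" --pt "0 0 0" --twist '[-10, -10, -10, -10, -10, -10, -10, -10, -10, -10]'

```text
time: 15.52
tool_pos: [516.8, -95.8, 83.7]
tcp_rot: [-3.14, 0.001, 0.468]
contact_force: [-0.4, 0.6, -1.1]
grip_width: 49.1
finger_force: 30.0
```

Call:
jog_arm --pt "0 0 0" --pt "0 0 0" --pt "0 0 0" --pt "0 0 0" --pt "0 0 0" --pt "0 0 0" --pt "0 0 0" --pt "0 0 0" --pt "0 0 0" --pt "0 0 0" --twist '[-10, -10, -10, -10, -10, -10, -10, -10, 0, 0]'

```text
time: 16.77
tool_pos: [517.2, -95.9, 84.2]
tcp_rot: [-3.141, -0.001, 1.855]
contact_force: [-0.0, 0.1, -1.3]
grip_width: 49.5
finger_force: 30.0
```

Call:
jog_arm --pt "0 0 0.02" --pt "0 0 0.02" --pt "0 0 0.018" --pt "0 0 0.008" --pt "0 0 0.004" --pt "0 0 0.002" --pt "0 0 0" --twist '[0, 0, 0, 0, 0, 0, 0]'

```text
time: 17.65
tool_pos: [517.7, -96.1, 13.0]
tcp_rot: [3.141, 0.0, 1.858]
contact_force: [0.1, -0.0, -1.9]
grip_width: 49.7
finger_force: 30.0
```

Call:
jog_arm --pt "0 0 0.002" --pt "0 0 0.001" --pt "0 0 0" --twist '[0, 0, 0]'

```text
time: 18.02
tool_pos: [517.4, -96.0, 9.7]
tcp_rot: [3.142, -0.0, 1.858]
contact_force: [-0.6, -0.4, -1.5]
grip_width: 49.5
finger_force: 30.0
```

Call:
jog_arm --pt "-0.004 0 0" --pt "-0.004 0 0" --pt "-0.004 0 0" --pt "-0.002 0 0" --pt "-0.001 0 0" --pt "0 0 0" --twist '[0, 0, 0, 0, 0, 0]'

```text
time: 18.77
tool_pos: [521.7, -110.4, 9.7]
tcp_rot: [3.142, -0.0, 1.858]
contact_force: [-0.3, 0.7, -0.4]
grip_width: 49.8
finger_force: 30.0
```

Call:
jog_arm --pt "-0.001 0 0" --pt "-0.001 0 0" --pt "0 0 0" --twist '[0, 0, 0]'

```text
time: 19.15
tool_pos: [522.2, -112.3, 9.7]
tcp_rot: [3.142, -0.0, 1.858]
contact_force: [0.1, -0.3, -0.9]
grip_width: 50.0
finger_force: 30.0
```

Call:
jog_arm --pt "-0.0007 0 0.0005" --pt "-0.0007 0 0" --pt "0 0 0" --twist '[0, 0, 0]'

```text
time: 19.52
tool_pos: [522.2, -112.3, 9.2]
tcp_rot: [-3.141, -0.002, 1.858]
contact_force: [-0.3, 8.1, 1.8]
grip_width: 49.7
finger_force: 30.0
```

Call:
jog_arm --pt "0 0 0.0005" --pt "0 0 0" --twist '[0, 0]'

```text
time: 19.77
tool_pos: [522.2, -112.4, 9.0]
tcp_rot: [-3.141, -0.002, 1.858]
contact_force: [-1.1, 7.1, 3.3]
grip_width: 49.7
finger_force: 30.0
```

Call:
jog_arm --pt "0 0 0" --pt "0 0 0" --pt "0 0 0" --pt "0 0 0" --pt "0 0 0" --pt "0 0 0" --twist '[0, 0, 0, 0, 0, 0]' --jaw 0.09

```text
time: 20.52
tool_pos: [522.6, -113.7, 8.7]
tcp_rot: [3.142, -0.0, 1.858]
contact_force: [-0.0, 0.2, 0.9]
grip_width: 89.9
finger_force: 0.0
```

Call:
jog_arm --pt "0 0 -0.02" --pt "0 0 -0.04" --pt "0 0 -0.04" --pt "-0.04 0 -0.04" --pt "-0.04 0 -0.04" --pt "0 0 0" --pt "0 0 0" --twist '[0, 0, 0, 0, 0, 0, 0]'

```text
time: 21.4
tool_pos: [544.6, -189.8, 187.8]
tcp_rot: [-3.14, -0.002, 1.858]
contact_force: [-0.1, 0.2, -0.8]
grip_width: 90.1
finger_force: 0.0
```

```bash
python3 - <<'E'
from h import *
import pickle
o=bot.get_obs();print(o["tool_pos"],o["tcp_rot"],o["joint_positions"])
p=bot.camera_params("wrist");im=bot.capture("wrist");pickle.dump(p,open("w6.pkl","wb"))
cv2.imwrite("pics/w6.png",im)
s=(522.7,-112.7,16.3);t=np.radians(s[2])
for q in((60,54,44),(60,102,59),(0,48,31),(25,65,31),(-25,65,31),(34,-54,37),(-34,-54,37)):
  X=np.array([s[0]+np.cos(t)*q[0]-np.sin(t)*q[1],s[1]+np.sin(t)*q[0]+np.cos(t)*q[1],q[2]]);print(q,np.round(X),np.round(proj("",X,p),1))
E
```

```text
[ 544.60087563 -189.8475528   187.82400635] [-3.14048755e+00 -1.52841921e-03  1.85802130e+00] [-4.68482372e-01  4.69241386e-01  1.43587138e+00  3.75016702e-04
  1.23833239e+00 -7.55830915e-01]
(60, 54, 44) [565. -44.  44.] [394.3  59.3]
(60, 102, 59) [552.   2.  59.] [404.  -22.7]
(0, 48, 31) [509. -67.  31.] [315.8  70.3]
(25, 65, 31) [528. -43.  31.] [347.5  46.7]
(-25, 65, 31) [480. -57.  31.] [284.3  46.5]
(34, -54, 37) [ 570. -155.   37.] [354.1 197.4]
(-34, -54, 37) [ 505. -174.   37.] [276.5 197.1]
```

View pics/w6.png

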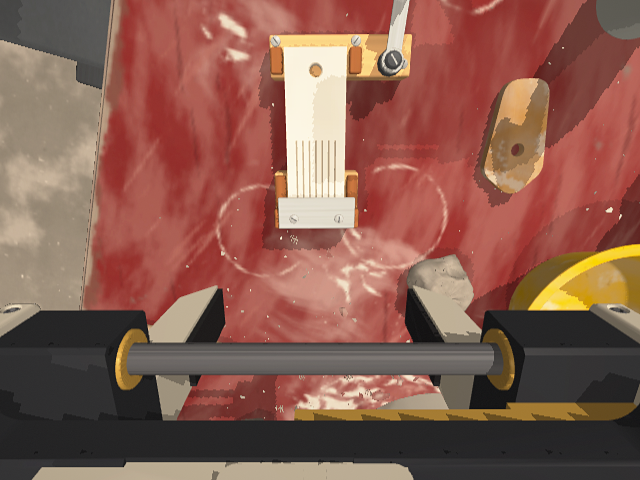

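The tile is reseated, combed end under the keeper, with the hole at (316,70) exactly where predicted. The clip blade is still pointing out from the pivot at (391,62). Next I'll return to the knob.

Call:
jog_arm --pt "0.0455 0.0166 0" --pt "0.0455 0.0166 0" --pt "0.0455 0.0166 0" --pt "0.0456 0.0165 0" --pt "0 0 0.03" --pt "0 0 0.03" --pt "0 0 0" --pt "0 0 0" --twist '[0, 0, 0, 0, 6.5, 0, 0, 0]'

```text
time: 22.45
tool_pos: [557.3, 3.4, 129.2]
tcp_rot: [3.141, -0.0, 1.745]
contact_force: [0.7, -0.6, -0.0]
grip_width: 89.9
finger_force: 0.0
```

```bash
python3 - <<'E'
from h import *
o=bot.get_obs();print(o["tool_pos"],o["tcp_rot"],o["joint_positions"][5])
d=np.array([556.5,3.6])-o["tool_pos"][:2];y=o["tcp_rot"][2]
print(d@[np.cos(y),np.sin(y)],d@[np.sin(y),-np.cos(y)])
p=bot.camera_params("wrist");im=bot.capture("wrist");cv2.imwrite("pics/w7.png",im)
print(proj("",np.array([556.5,3.6,59.]),p))
for r in bot.find_in("wrist","clip_knob")[:2]: print(r)
E
```

```text
[557.32261326   3.38012707 129.16067871] [ 3.14147820e+00 -1.14936212e-04  1.74547843e+00] -0.30629252333995116
0.35949301714596216 -0.771881763195655
(np.float64(313.3106207938252), np.float64(256.3125477403579))
{'bbox': [313.4, 266.1, 19.1, 61.3], 'confidence': 0.75}
```

View pics/w7.png

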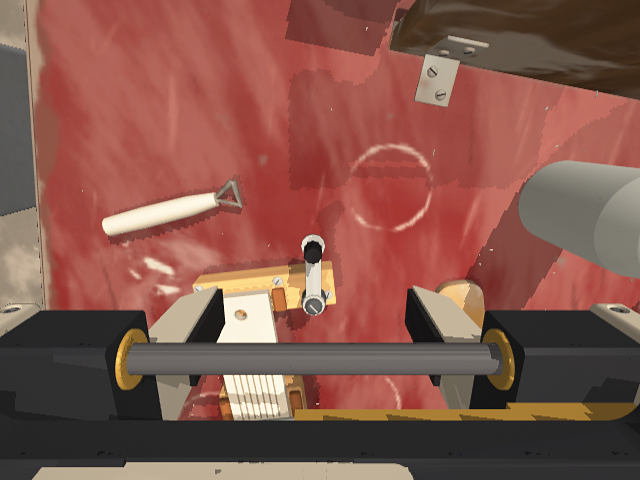

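The knob top is at (313,252), centred between the fingers. I'll descend, cage it and swing it back.

Call:
jog_arm --pt "0 -0.0008 0.025" --pt "0 0 0.025" --pt "0 0 0.02" --pt "0 0 0.01" --pt "0 0 0.006" --pt "0 0 0" --twist '[0, 0, 0, 0, 0, 0]'

```text
time: 23.3
tool_pos: [556.7, 2.9, 43.1]
tcp_rot: [3.141, 0.0, 1.745]
contact_force: [-0.4, -0.0, 0.5]
grip_width: 90.1
finger_force: 0.0
```

Call:
jog_arm --pt "0 0 0" --pt "0 0 0" --pt "0 0 0" --pt "0 0 0" --pt "0 0 0" --pt "0 0 0" --pt "0 0 0" --pt "0 0 0" --pt "0 0 0" --pt "0 0 0" --twist '[0, 0, 0, 0, 0, 0, 0, 0, 0, 0]' --jaw 0.015

```text
time: 24.55
tool_pos: [556.5, 3.0, 42.7]
tcp_rot: [3.142, -0.0, 1.745]
contact_force: [0.1, -0.2, -0.3]
grip_width: 15.3
finger_force: 0.0
```

Call:
jog_arm --pt "-0.0007 -0.0082 0" --pt "-0.0007 -0.0082 0" --pt "-0.0007 -0.0082 0" --pt "-0.0007 -0.0082 0" --pt "-0.0007 -0.0082 0" --pt "-0.0007 -0.0082 0" --pt "0 0 0" --twist '[-10, -10, -10, -10, -10, -10, 0]'

```text
time: 25.42
tool_pos: [520.2, -27.6, 42.8]
tcp_rot: [3.141, 0.0, 2.79]
contact_force: [-0.5, 0.6, -0.1]
grip_width: 15.2
finger_force: 0.0
```

Call:
jog_arm --pt "-0.0002 -0.0041 0" --pt "-0.0002 -0.0041 0" --pt "-0.0002 -0.0041 0" --pt "-0.0002 -0.0041 0" --pt "0 0 0" --twist '[-5, -5, -5, -5, 0]'

```text
time: 26.05
tool_pos: [517.5, -43.3, 42.7]
tcp_rot: [3.141, -0.0, 3.137]
contact_force: [-0.4, -0.2, 0.2]
grip_width: 14.8
finger_force: 0.0
```

Call:
jog_arm --pt "-0.0001 -0.0041 0" --pt "-0.0001 -0.0041 0" --pt "0 0 0" --twist '[-5, -5, 0]'

```text
time: 26.42
tool_pos: [518.3, -51.3, 42.9]
tcp_rot: [-3.142, 0.001, -2.971]
contact_force: [-0.5, 1.4, 1.7]
grip_width: 15.3
finger_force: 0.8
```

```bash
python3 - <<'E'
from h import *
p=bot.camera_params("wrist");T=bot.get_obs()["tool_pos"];print(bot.get_obs()["contact_force"],T)
bot.capture("wrist");print(proj("",np.array([T[0],T[1],59.]),p),proj("",np.array([565,-44,44.]),p))
for l in("clip_knob","clip_blade"):
  for r in bot.find_in("wrist",l)[:2]: print(l,r)
E
```

```text
[-0.5490861   1.42070907  1.71319232] [518.30539972 -51.25364637  42.86590869]
(np.float64(314.3004045200161), np.float64(322.2549667796137)) (np.float64(312.82412565327417), np.float64(385.6664681317211))
clip_knob {'bbox': [315.4, 311.2, 29.5, 61.8], 'confidence': 0.92}
clip_blade {'bbox': [177.2, 290.4, 329.7, 205.0], 'confidence': 0.69}
clip_blade {'bbox': [316.6, 309.5, 30.9, 61.3], 'confidence': 0.57}
```

Call:
jog_arm --pt "0 -0.0033 0" --pt "0.0001 -0.0033 0" --pt "0 0 0" --pt "0 0 0" --twist '[-4, -4, 0, 0]'

```text
time: 27.08
tool_pos: [519.1, -58.2, 42.6]
tcp_rot: [3.142, -0.0, -2.83]
contact_force: [0.5, 1.0, -0.3]
grip_width: 15.1
finger_force: 0.3
```

Call:
jog_arm --pt "0 0 0" --pt "0 0 0" --pt "0 0 0" --pt "0 0 0" --pt "0 0 -0.02" --pt "0 0 -0.04" --pt "-0.03 0 -0.04" --pt "-0.03 0 -0.04" --pt "0 0 0" --pt "0 0 0" --twist '[0, 0, 0, 0, 0, 0, 0, 0, 0, 0]' --jaw 0.06

```text
time: 28.32
tool_pos: [575.5, -39.5, 181.8]
tcp_rot: [3.141, -0.002, -2.828]
contact_force: [0.3, 0.0, -0.0]
grip_width: 60.0
finger_force: 0.0
```

```bash
python3 - <<'E'
from h import *
o=bot.get_obs();print(o["tool_pos"],o["tcp_rot"])
s=(522.7,-112.7,16.3);t=np.radians(s[2])
W=lambda q:np.array([s[0]+np.cos(t)*q[0]-np.sin(t)*q[1],s[1]+np.sin(t)*q[0]+np.cos(t)*q[1],q[2]])
def ctr(a): # centroid of masks
    y,x=np.nonzero(a);return x.mean(),y.mean()
for c in("wrist","top"):
    p=bot.camera_params(c);im=bot.capture(c);cv2.imwrite(f"pics/{c}8.png",im)
    for n,q in(("pivot",(60,54,44)),("knob q0",(12,54,50)),("knob q.3",(60-48*.955,54+14.2,50)),("hole",(0,48,31)),("tile",(0,5,31))): print(c,n,np.round(proj(c,W(q),p),1))
    for l in("clip_knob","tile"):
        for r in bot.masks_of(c,l)[:3]: print(l,np.round(r["bbox"],1),r["confidence"],np.round(ctr(r["pixels"]),1))
    if c=="wrist": # dark knob pixels near its prediction
        u,v=map(int,proj(c,W((12,54,55)),p));k=im[max(v-25,0):v+25,u-25:u+25].max(2)<50;y,x=np.nonzero(k);print("dark",x.mean()+u-25,y.mean()+max(v-25,0),k.sum(),(u,v))
        u,v=map(int,proj(c,W((0,48,31)),p));print("hole patch",im[v-8:v+9:4,u-8:u+9:4].mean(2).astype(int).tolist())
E
```

```text
[575.46149507 -39.45406893 181.80805944] [ 3.14073540e+00 -1.63009177e-03 -2.82757331e+00]
wrist pivot [312.8 217.1]
wrist knob q0 [314.5 160.3]
wrist knob q.3 [332.2 163.6]
wrist hole [307.8 143.4]
wrist tile [256.4 141.8]
clip_knob [315.9 178.9  12.9  54.6] 0.96 [314.9 175.1]
tile [255.6 140.7 148.3  64.2] 0.62 [252. 139.]
dark 315.80232558139534 160.7674418604651 172 (314, 160)
hole patch [[245, 244, 244, 246, 244], [225, 210, 140, 156, 246], [199, 118, 172, 166, 237], [199, 163, 170, 167, 178], [198, 198, 202, 173, 149]]
top pivot [327.6 239.3]
top knob q0 [332.9 257.8]
top knob q.3 [327.  258.5]
top hole [336.4 262.8]
top tile [353.2 258.1]
tile [193.7 191.7  30.6  53.3] 0.85 [191.9 191. ]
tile [359.6 252.5  40.6  24.8] 0.76 [365.2 254.7]
tile [150.8 288.   59.   50.4] 0.75 [148.7 288.5]
```

```bash
python3 -c "
from plant import bot
print(bot.close_job())"
```

```text
the job is handed in; nothing more can be done
None
```

The job is handed in after about 28 s on the robot's clock: the tile is turned end for end and home against the stop (about 8 N of contact), and the clip is swung back on at about 0.02 rad (knob position in the last wrist picture), with no bystander handled.

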